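# Hang a second pack on an occupied display hook

## Robot

A 6-joint arm with a two-finger parallel gripper is mounted at the origin on the work surface. World frame = base frame: x ahead of the robot, y to its left, z up, the work surface at z = 0. Lengths are in mm, angles in rad, forces in N, time in s.
With the tool pointing down it reaches from about 300 to 775 mm from the base axis. Payload 14.6 kg.
Tool frame: the origin (TCP) lies on the front face of the gripper's body, between the roots of the fingers; the fingertips stand 97 mm ahead of it and the grasp point (between the pads) lies 78 mm ahead of it; z points along the fingers, y is the direction in which the jaws open and shut (so a half turn about z gives the same grasp; the last joint's range is limited). The gripper opens to 94 mm and grips with 3 to 60 N. Pads are 16 mm wide; open, the fingers measure 119 mm over their backs; the gripper's body (75 mm by 177 mm) begins 78 mm behind the grasp point.
Start: joints at [-1.371, 0.3, 1.521, -0, 1.321, -0.067], TCP at [144.999, -530.533, 302.646] pointing down, gripper open.
Joint ranges: [-3.03, 3.03], [-0.79, 2.21], [0.23, 2.52], [-1.04, 4.18], [0, 3.07], [-2.55, 2.55]. Speed limits (rad/s): [2.22, 2.22, 2.57, 3.14, 3.14, 3.14].

## Interface

Orientations are given as [roll, pitch, yaw] about the fixed x, y, z axes, in that order (R = Rz(yaw) Ry(pitch) Rx(roll)).
In Python, from cell import manip, eyes, finder gives the robot as it stands.
- The arm moves only by the tool drive_tool, never from a script. Its argument "rows" is a list of rows, each an object with "offset": the shift along the tool's x, y, z in mm, a list of three; "spin": the turn about the tool's z in degrees; "jaw": the finger opening in mm, from 0 to 94. In form: [{"offset": [dx, dy, dz], "spin": spin, "jaw": jaw}, ...]. A call has 1 to 20 rows; each row shifts and turns the commanded pose from where the row before left it, along the tool's axes as they then stand; what a row does not reach is not made up. A row lasts 1/10 s, in which the tool goes at most 50 mm and 8.59 degrees, less where a joint would pass 70% of its speed; a pose out of reach is approached as far as the arm can. A call is refused whole if a number of a shift passes 50 or a number of a turn 8.59, either way. A call with a gripper value outside its range is refused whole. The fingers move at their own pace and stop on an object; "force" is the grip in N (left out, the last holds). Time passes only in rows, so rows that do not move let the fingers close. It gives the time, the measured TCP pose, the force and the opening at its end, in the units of the state.
- manip.read_state(): the state, without advancing time (a new reading comes with each control period).
- eyes.camera(name): name is "scene" or "top" or "wrist"; returns a dict with "color" (400x640x3 uint8, blue, green, red), "depth" (400x640 float32, mm along the optical axis (not along the pixel's ray), 0 where there is no reading), "vfov" (degrees; the focal length in pixels is half the picture's height over the tangent of half this angle, whatever the lens; pixels are square), "cx", "cy" (the principal point, pixels), "rvec" (rotation vector, rad) and "tvec" (3), from world to camera coordinates, as OpenCV has them. Camera axes: x right, y down, z forward; pixel columns grow to the right and rows downward; lengths in mm; the calibration is good to about 2 mm. A picture is of the moment at which its call begins.
- manip.sign_off(): hands the job in, once; it reports no verdict.
Trained networks look in the newest picture that a camera, given by its name, has taken for a name from the list of things; names that differ only in an ending like _2 or _b are one class to them, and where a whole thing is asked for, a point or a joint stands for the part that bears it (a point fixed in the world has none). Each returns a list of dicts, best first, with "p" (0 to 1); they miss things now and then, are a little off and sometimes report something else, mostly with a low value. They report only what shows in the picture. A call takes as long as a camera call. They do not tell look-alikes from the thing itself.
- finder.find_in(camera, target): "uv" ([column, row] in pixels, amid what is visible of it).
The state is a dict: "clock": time; "joints": joint angles; "qd": joint speeds; "effort": joint torques, N m; "eef_pos": TCP position; "eef_rot": TCP orientation; "wrist_force": force on the tool from outside, world axes, zero at the start; "moment": the same for the moment, N m; "finger_gap": finger opening in mm.
Only numpy, scipy, OpenCV 4.12 (cv2) and the standard library are available. Lean on these libraries where they do the work, as an engineer would, in place of code of your own. Each camera call takes 0.05 s, during which the arm holds its last target. There are 200 camera calls.

## Task

Take the flat pack with the hang slot out of the wooden rack and hang it on the display hook, in front of the pack already hanging there, without lifting that one or knocking it off. Then, using the second pack as the pusher (do not push the first with the gripper), gently slide both back along the hook until the stock plunger behind them is pushed all the way in, and let go with the two packs hanging straight, one against the other. Press softly, the packs crack above about 14 N, and leave everything else on the counter where it is.

Things in the scene. Friction and masses are not known exactly. Their poses are not given: they have to be found in the camera images.
- stand: Fixed hook stand: dark base plate, 182 mm high post, and one level steel rod, 8 mm thick, axis 180 mm above the counter, running from the post along the stand's own -x at y = 0. Origin on the counter under the front face of the post, where the rod starts; z up.
- hook_end (a point): The hook's end, on the rod's axis 145 mm in front of the post (stand's x = -145 mm), where the rod turns up: the tip's top is 14 mm above the rod's axis, its outermost point at x = -153 mm.
- plunger (a joint): Travel of the grey plunger plate (36 mm wide, from 8 mm above to 24 mm below the rod) of the black stock sensor on the rod: 0 out (start), 0.014 m fully in, hard stop. Moves towards the post, steady 3.5 N friction, no spring. Where the sensor is clamped is not measured and differs: plunger face 42 to 72 mm in front of the post, 6 mm or more behind the first pack; find it by feel.
- first: Pack already on the hook: flat rigid white case, 50 mm wide (y), 14 mm thick (x), 110 mm high (z), about 0.09 kg. A slot 16 mm wide goes right through its thickness, 66 to 94 mm above its underside; solid above. Origin at the centre of the underside. Hangs by the slot's upper edge 78 to 105 mm in front of the post; slides on the rod with light friction.
- first_slot (a point): Middle of the upper edge of the first pack's slot, 94 mm above its underside; 184 mm above the counter when it hangs on the rod.
- second: The pack to hang: the same as the first, standing upright in one of the rack's three slots (its underside 8 mm above the counter), its 14 mm thickness along the rack's x, the 50 mm width along the rack's y. Either face may go to the front. Origin at the centre of the underside, z up.
- second_slot (a point): Middle of the upper edge of the second pack's slot, 94 mm above its underside.
- rack: Fixed wooden block rack, 140 mm (x) by 66 mm (y), 36 mm high, with three slots 20 mm wide across it, at x = -40, 0 and +40 mm, their floor 8 mm above the counter. Origin on the counter under its centre.
- case_short: Bystander: white case without a slot, 50 x 14 x 92 mm, in the rack. Origin at its underside.
- case_narrow: Bystander: white case without a slot, 34 x 16 x 104 mm, in the rack. Origin at its underside.
- tin_a: Bystander: steel tin, 68 mm wide, 75 mm high. Origin at its underside.
- tin_b: Bystander: steel tin, 68 mm wide, 75 mm high. Origin at its underside.
- jar: Bystander: jar, 60 mm wide, 90 mm high. Origin at its underside.
- bowl: Bystander: wooden bowl, 140 mm wide, 45 mm high. Origin at its underside.
- spoon: Bystander: spoon with a wooden handle and steel bowl lying on the counter.
Not all that is in view belongs to the job. Leave any purple look-alike of the first alone.

How it is judged:
By the outcome, as a careful person would: the job done as asked, in the order asked, and still so for the second after the job is handed in, with the robot touching nothing.
It also fails if it takes over 72 s, if anything falls off the work surface, if the arm or the gripper's body presses on something with over 40 N, if the wrist force passes 120 N, or if a joint passes its speed limit or range.

## Working session

There is one attempt and no reset: what is moved stays moved. The work goes in short steps, Python scripts to look and compute and a tool call to move; the robot and the scene stay as the last step left them, time stands still between calls to the robot, and variables do not carry over. Pictures are saved under pics/ and viewed, about 8 in all and at most 12, crops included, and the job is handed in when it is done.

Besides the shell and the picture viewer there is one more tool, called by a JSON object that holds its "api" and its "payload". drive_tool: Moves the arm, as the interface text tells. Its arguments: {"type":"object","properties":{"rows":{"type":"array","items":{"type":"object","properties":{"offset":{"type":"array","items":{"type":"number"}},"spin":{"type":"number"},"jaw":{"type":"number"}}}},"force":{"type":"number"}},"required":["rows"]}

```bash
ls; mkdir -p pics
cat > h.py <<'E'
import numpy as np, cv2
from cell import manip, eyes, finder
def cam(n):
    c=eyes.camera(n); c['f']=200/np.tan(np.radians(c['vfov'])/2)
    c['R']=cv2.Rodrigues(np.array(c['rvec'],float))[0]; c['t']=np.array(c['tvec'],float).ravel(); return c
def cloud(c):
    d=c['depth']; v,u=np.indices(d.shape)
    p=np.stack([(u-c['cx'])/c['f']*d,(v-c['cy'])/c['f']*d,d],-1)
    w=(p-c['t'])@c['R']; w[d<=0]=np.nan; return w
def proj(c,p):
    q=np.atleast_2d(p)@c['R'].T+c['t']; return q[:,:2]/q[:,2:]*c['f']+[c['cx'],c['cy']]
E
python3 - <<'E'
from h import *
print(manip.read_state())
for n in ('scene','top'):
    c=cam(n); cv2.imwrite(f'pics/{n}0.png',c['color']); w=cloud(c); np.savez(f'{n}0.npz',w=w,col=c['color'])
    print(n,c['f'],c['cx'],c['cy'],'campos',-c['R'].T@c['t'])
    for k in ('stand','hook_end','plunger','first','first_slot','second','second_slot','rack','case_short','case_narrow'):
        for r in finder.find_in(n,k)[:3]:
            u,v=np.round(r['uv']).astype(int); print(n,k,round(r['p'],2),u,v,np.round(w[v,u]))
E
```

```text
pics
{'clock': 0.0, 'joints': array([-1.37060451e+00,  3.00473789e-01,  1.52158235e+00,  1.15567893e-05,
        1.32069183e+00, -6.65710466e-02]), 'qd': array([-0.00055542, -0.00043895,  0.00188226,  0.0004154 ,  0.0011959 ,
        0.00233724]), 'effort': array([-1.91110121e-03, -5.31809235e+01, -3.52733588e+01,  7.07719359e-02,
        2.44157261e-02, -8.48927789e-05]), 'eef_pos': array([ 144.97024266, -530.39546452,  302.0842531 ]), 'eef_rot': array([-3.14044065e+00, -8.80224453e-05,  2.66759945e-01]), 'wrist_force': array([-0.38413331, -0.39239555, -0.18611059]), 'moment': array([-0.02732041,  0.00311454,  0.00391829]), 'finger_gap': 94.21566650987774}
scene 443.3107320384224 321.7972791781036 195.3295221827294 campos [ 967.79720102 -569.67909365 1048.73179879]
scene stand 0.61 322 272 [620. -87.   8.]
scene stand 0.18 309 230 [576. -78. 157.]
scene hook_end 0.96 322 270 [617. -83.  10.]
scene plunger 0.25 294 201 [447.  23.  75.]
scene first 0.69 305 231 [578. -97. 176.]
scene first 0.56 305 308 [ 670. -226.   93.]
scene first 0.55 274 292 [ 578. -229.   75.]
scene first_slot 0
[... 589 characters left out ...]
]
top hook_end 0.49 263 210 [507. 225.  13.]
top plunger 0.63 312 235 [416.  50.  77.]
top first 0.52 311 202 [528.  54.  76.]
top first 0.52 385 168 [ 639. -195.  113.]
top first_slot 0.71 264 210 [506. 219.  29.]
top first_slot 0.68 310 201 [527.  57. 115.]
top first_slot 0.59 390 168 [ 658. -230.   23.]
top second 0.42 257 217 [473. 230. 120.]
top second 0.38 354 185 [568. -82. 189.]
top second_slot 0.61 347 179 [621. -76.   9.]
top second_slot 0.39 261 215 [487. 228.  38.]
top rack 0.62 266 213 [495. 212.  34.]
top case_short 0.5 261 206 [511. 220. 107.]
top case_short 0.4 346 179 [621. -73.   6.]
top case_narrow 0.51 354 185 [568. -82. 189.]
top case_narrow 0.49 266 196 [544. 203. 114.]
```

Run:
```python
import cv2
a=cv2.imread('pics/scene0.png')[130:350,230:430]; b=cv2.imread('pics/top0.png')[120:280,220:420]
cv2.imwrite('pics/s1.png',cv2.resize(a,None,fx=2.7,fy=2.7,interpolation=2)[:594]); cv2.imwrite('pics/t1.png',cv2.resize(b,None,fx=3.7,fy=3.7,interpolation=2))
```

```text
(no output)
```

View pics/s1.png

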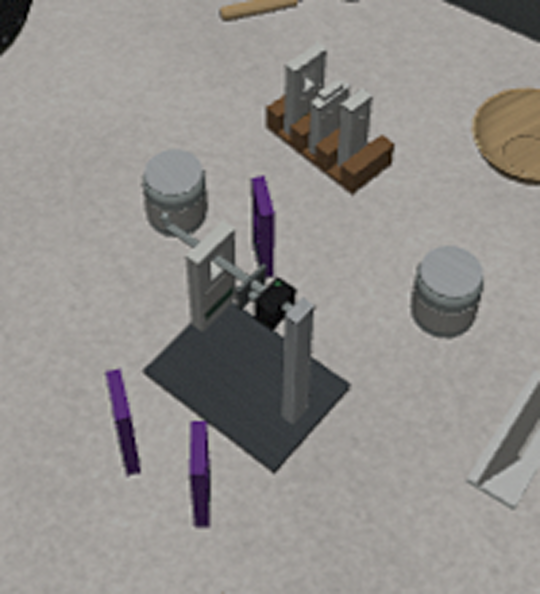

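View pics/t1.png

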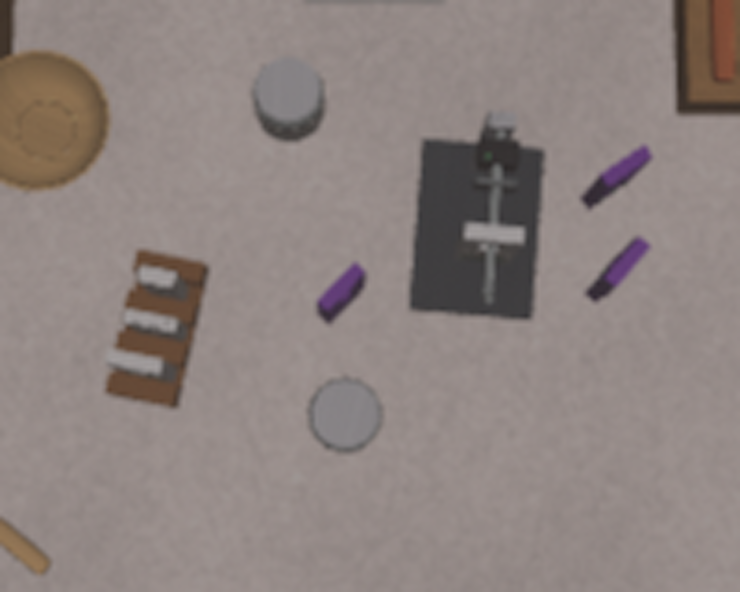

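The slotted pack is in the rack slot nearest the robot, at scene crop (305,85). The hook rod points towards -x from the post, and the first pack hangs at scene crop (210,275). Purple look-alikes stand around the stand. Next I fit the rack, pack and rod poses from the depth clouds.

Run:
```python
from h import *
for n in ('scene','top'):
    d=np.load(n+'0.npz'); w=d['w'].reshape(-1,3); col=d['col'].reshape(-1,3).astype(int)
    def box(x0,x1,y0,y1,z0,z1): 
        m=(w[:,0]>x0)&(w[:,0]<x1)&(w[:,1]>y0)&(w[:,1]<y1)&(w[:,2]>z0)&(w[:,2]<z1); return m
    # base plate: dark px
    m=box(400,760,-200,40,-5,20)&(col.max(1)<75); r=cv2.minAreaRect(w[m][:,:2].astype(np.float32)); print(n,'base',m.sum(),r, np.median(w[m][:,2]))
    m=box(350,650,120,320,30,42)&(col[:,2]-col[:,0]>25); print('rack',m.sum(),cv2.minAreaRect(w[m][:,:2].astype(np.float32)),np.median(w[m][:,2]))
    m=box(440,505,170,290,112,125); p=w[m]; print('pack2 top',m.sum(),p.mean(0),cv2.minAreaRect(p[:,:2].astype(np.float32)) if m.sum()>3 else '')
    m=box(440,700,-140,-20,160,240); p=w[m]; c=col[m]; o=np.argsort(p[:,0])
    for i in o: print(np.round(p[i]).astype(int),c[i],end=';')
    print()
```

```text
scene base 2199 ((558.056884765625, -49.49260711669922), (179.76785278320312, 282.74212646484375), 85.32564544677734) 8.636670166773271
rack 230 ((558.71240234375, 227.97866821289062), (237.9025115966797, 99.84103393554688), 22.493907928466797) 33.95953336699759
pack2 top 71 [472.37051409 232.07921766 116.02878288] ((472.76513671875, 232.85479736328125), (50.125587463378906, 16.2629337310791), 79.32068634033203)
[516 -73 191] [134 135 127];[517 -78 193] [97 99 95];[518 -77 181] [73 76 76];[519 -76 193] [118 120 113];[519 -77 189] [83 84 77];[519 -73 190] [123 125 118];[519 -78 187] [77 79 77];[521 -76 190] [87 90 84];[522 -76 198] [152 152 144];[522 -73 191] [91 93 88];[523 -78 189] [87 88 82];[523 -74 189] [88 89 84];[523 -79 182] [87 89 85];[523 -75 183] [96 97 91];[524 -79 187] [85 85 82];[524 -72 184] [83 84 81];[524 -76 188] [91 92 87];[526 -75 185] [117 119 112];[527 -79 186] [119 120 112];[527 -80 183] [71 72 67];[527 -72 182] [113 114 109];[528 -78 185] [127 129 122];[529 -74 182] [128 129 122];[529 -78 182] [108 109 103];[529 -79 179] [58 59 56];[530 -73 181] [122 124 117];[
[... 28226 characters left out ...]
3];[673 -89 192] [132 130 133];[673 -80 192] [129 126 130];[674 -76 166] [73 73 77];[674 -86 191] [131 129 133];[674 -96 191] [132 130 134];[674 -77 191] [114 113 116];[674 -83 190] [129 127 130];[674 -99 189] [132 132 139];[674 -93 188] [131 129 133];[676 -79 194] [129 126 130];[676 -98 194] [133 132 139];[676 -86 193] [129 127 130];[677 -83 191] [129 126 130];[677 -96 191] [134 131 135];[677 -89 190] [132 129 133];[678 -93 188] [134 132 135];[678 -77 187] [110 109 113];[680 -89 192] [131 130 136];[680 -96 192] [133 132 139];[680 -86 192] [128 127 133];[680 -80 190] [130 129 135];[681 -93 190] [134 133 140];[681 -83 189] [130 130 136];[681 -77 189] [118 118 124];[681 -99 189] [133 134 143];
```

Run:
```python
from h import *
for n in ('scene','top'):
    d=np.load(n+'0.npz'); w=d['w'].reshape(-1,3); col=d['col'].reshape(-1,3).astype(int)
    def box(x0,x1,y0,y1,z0,z1): 
        return (w[:,0]>x0)&(w[:,0]<x1)&(w[:,1]>y0)&(w[:,1]<y1)&(w[:,2]>z0)&(w[:,2]<z1)
    m=(box(524,562,-90,-66,176,190)|box(588,613,-90,-74,176,190)); p=w[m]; k=np.polyfit(p[:,0],p[:,1],1); print(n,'rod slope',k[0],'y@520,570,667',np.polyval(k,[520,570,667]),'z',np.percentile(p[:,2],[20,50,80]))
    for nm,b in (('first',(555,592,-115,-40,192,210)),('pack2',(440,495,170,290,109,128)),('rack',(400,620,150,290,28,42))):
        m=box(*b); 
        if nm=='rack': m&=(col[:,2]-col[:,0]>25)
        p=w[m]; r=cv2.minAreaRect(p[:,:2].astype(np.float32)); print(nm,m.sum(),p.mean(0).round(1),np.round(r[0],1),np.round(r[1],1),round(r[2],1),'pca',np.degrees(np.arctan2(*np.linalg.svd(p[:,:2]-p[:,:2].mean(0),full_matrices=False)[2][0][::-1])))
    m=box(660,690,-110,-70,186,200); print('post',w[m].mean(0),w[m].min(0))
    for nm,b in (('shaft2',(440,500,170,290,50,128)),('mid',(490,530,160,270,60,125))):
        m=box(*b); print(nm,m.sum(),np.percentile(w[m],[2,50,98],axis=0).round(1).tolist())
```

```text
scene rod slope -0.08267305541621316 y@520,570,667 [-75.70115666 -79.83480943 -87.8540958 ] z [180.16756307 181.96429251 183.42602507]
first 127 [573.7 -80.2 197.9] [573.  -79.3] [50.7 16.1] 87.3 pca -95.12256637770398
pack2 81 [473.  231.6 115.4] [472.8 232.9] [50.3 16.3] 79.3 pca -100.84557491625318
rack 249 [531.2 210.2  33.7] [510.6 225.6] [ 68.  143.5] 79.0 pca 0.6572833063008292
post [673.87254292 -88.22435907 188.81097382] [ 665.12412661 -100.31319286  186.08036277]
shaft2 282 [[460.2, 207.1, 52.0], [475.0, 226.1, 90.2], [483.1, 256.5, 118.8]]
mid 149 [[502.0, 195.9, 61.7], [514.7, 217.3, 85.7], [522.1, 242.8, 101.6]]
top rod slope -0.09185286187830759 y@520,570,667 [-74.20950566 -78.80214875 -87.71187636] z [180.86189766 183.87826597 186.14341593]
first 79 [574.5 -79.1 200.3] [575.  -79.2] [48.1 14. ] 83.8 pca -96.26874361981864
pack2 68 [474.1 232.2 118.2] [474.2 233.2] [50.3 14.1] 79.0 pca -101.71736255876012
rack 367 [507.9 226.   36.2] [512.8 226.2] [ 66.8 138.3] 78.1 pca 166.83053220323356
post [674.05162925 -88.2357185  190.11448505] [661.40339777 -99.13294186 186.49828963]
shaft2 92 [[463.5, 207.9, 59.1], [473.3, 230.2, 116.8], [483.3, 257.7, 122.2]]
mid 76 [[503.3, 198.3, 62.1], [511.7, 219.9, 93.0], [523.0, 245.4, 106.7]]
```

{"api": "drive_tool", "payload": {"rows": [{"offset":[0,0,0],"spin":6.7,"jaw":80},{"offset":[0,0,0],"spin":6.7,"jaw":80},{"offset":[0,0,0],"spin":6.7,"jaw":80},{"offset":[0,0,0],"spin":6.7,"jaw":80},{"offset":[8.3,-40.7,0],"spin":0,"jaw":80},{"offset":[8.3,-40.7,0],"spin":0,"jaw":80},{"offset":[8.3,-40.7,0],"spin":0,"jaw":80},{"offset":[8.3,-40.7,0],"spin":0,"jaw":80},{"offset":[8.3,-40.7,0],"spin":0,"jaw":80},{"offset":[8.3,-40.7,0],"spin":0,"jaw":80},{"offset":[8.3,-40.7,0],"spin":0,"jaw":80},{"offset":[8.3,-40.7,0],"spin":0,"jaw":80},{"offset":[8.3,-40.7,0],"spin":0,"jaw":80},{"offset":[8.3,-40.7,0],"spin":0,"jaw":80},{"offset":[8.3,-40.7,0],"spin":0,"jaw":80},{"offset":[8.3,-40.7,0],"spin":0,"jaw":80},{"offset":[8.3,-40.7,0],"spin":0,"jaw":80},{"offset":[8.3,-40.7,0],"spin":0,"jaw":80},{"offset":[8.3,-40.7,0],"spin":0,"jaw":80},{"offset":[8.3,-40.7,0],"spin":0,"jaw":80}]}}

```text
clock: 3.1
eef_pos: [405.4, 82.9, 302.9]
eef_rot: [-3.141, -0.001, -0.201]
wrist_force: [0.4, -0.8, -0.0]
finger_gap: 80.1
```

{"api": "drive_tool", "payload": {"rows": [{"offset":[8.3,-40.7,0],"spin":0,"jaw":80},{"offset":[8.3,-40.7,0],"spin":0,"jaw":80},{"offset":[8.3,-40.7,0],"spin":0,"jaw":80},{"offset":[8.3,-40.7,0],"spin":0,"jaw":80},{"offset":[0,0,0],"spin":0,"jaw":80},{"offset":[0,0,0],"spin":0,"jaw":80},{"offset":[0,0,0],"spin":0,"jaw":80},{"offset":[0,0,0],"spin":0,"jaw":80}]}}

```text
clock: 3.9
eef_pos: [470.0, 233.0, 303.0]
eef_rot: [-3.141, -0.0, -0.202]
wrist_force: [0.3, -0.0, 0.8]
finger_gap: 79.9
```

```bash
cat >> h.py <<'E'
def go(p,psi):
    """tool offset (before any spin) and spin deg from measured pose to TCP p, yaw psi"""
    s=manip.read_state(); e=np.array(s['eef_pos']); y=s['eef_rot'][2]; d=np.array(p)-e
    return 'off',np.round([d[0]*np.cos(y)+d[1]*np.sin(y), d[0]*np.sin(y)-d[1]*np.cos(y), -d[2]],1),'spin',round(np.degrees(y-psi),2)
E
python3 - <<'E'
from h import *
s=manip.read_state(); print(s['clock'],s['eef_pos'],s['eef_rot'],s['wrist_force'])
c=cam('wrist'); cv2.imwrite('pics/w1.png',c['color']); w=cloud(c); np.save('w1.npy',w)
print('cam',-c['R'].T@c['t'],c['f'])
for nm,b in (('pack2',(450,500,190,280,108,128)),('mid',(495,535,180,270,80,118))):
    m=(w[...,0]>b[0])&(w[...,0]<b[1])&(w[...,1]>b[2])&(w[...,1]<b[3])&(w[...,2]>b[4])&(w[...,2]<b[5]); p=w[m]
    if len(p)>5: print(nm,len(p),np.median(p[:,2]),cv2.minAreaRect(p[:,:2].astype(np.float32)))
E
```

```text
3.9 [470.00060664 233.03401359 303.00555779] [-3.14140736e+00 -4.28204265e-04 -2.02034742e-01] [ 0.34723861 -0.02989869  0.76253366]
cam [551.95684847 217.38200694 385.16149556] 334.7551017758835
pack2 1164 117.82671591128604 ((475.1130676269531, 238.1886749267578), (50.23472213745117, 14.878540992736816), 78.0743408203125)
mid 956 93.0233216737613 ((514.94677734375, 228.3564453125), (49.364349365234375, 13.74267578125), 78.35972595214844)
```

View pics/w1.png

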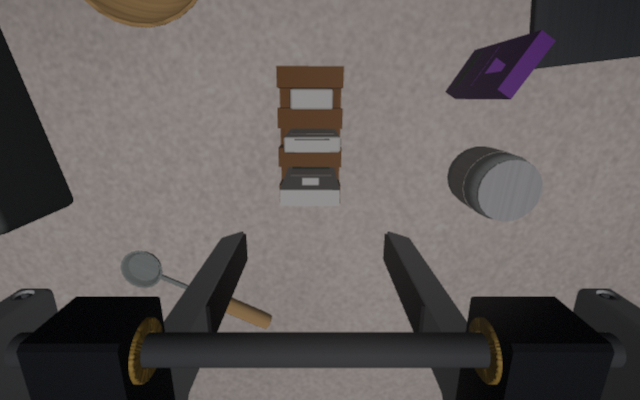

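The wrist view shows the slotted pack centred between the fingers, at about (310,190), and the purple look-alike well to the right. Now I lower the gripper and take hold of the pack.

{"api": "drive_tool", "payload": {"rows": [{"offset":[-0.6,-3.2,19],"spin":0,"jaw":80},{"offset":[0,0,20],"spin":0,"jaw":80},{"offset":[0,0,20],"spin":0,"jaw":80},{"offset":[0,0,20],"spin":0,"jaw":80},{"offset":[0,0,20],"spin":0,"jaw":80},{"offset":[0,0,20],"spin":0,"jaw":80},{"offset":[0,0,20],"spin":0,"jaw":80},{"offset":[0,0,0],"spin":0,"jaw":60},{"offset":[0,0,0],"spin":0,"jaw":56},{"offset":[0,0,0],"spin":0,"jaw":53},{"offset":[0,0,0],"spin":0,"jaw":50},{"offset":[0,0,0],"spin":0,"jaw":47},{"offset":[0,0,0],"spin":0,"jaw":44},{"offset":[0,0,0],"spin":0,"jaw":44}], "force": 8}}

```text
clock: 5.35
eef_pos: [470.5, 237.4, 164.5]
eef_rot: [-3.141, -0.001, -0.201]
wrist_force: [0.2, 0.9, 6.9]
finger_gap: 50.2
```

Run:
```python
from h import *
s=manip.read_state(); print(s['clock'],s['eef_pos'],s['finger_gap'],s['wrist_force'])
c=cam('wrist'); cv2.imwrite('pics/w2.png',c['color']); w=cloud(c)
m=(w[...,0]>450)&(w[...,0]<500)&(w[...,1]>190)&(w[...,1]<280)&(w[...,2]>112)&(w[...,2]<126); p=w[m]; print(len(p),cv2.minAreaRect(p[:,:2].astype(np.float32)),np.median(p[:,2]))
```

```text
5.35 [470.51584274 237.40561623 164.52668707] 50.229962483367174 [0.17051387 0.94876173 6.93140302]
5280 ((472.8239440917969, 238.13475036621094), (75.04367065429688, 20.053709030151367), 77.82279205322266) 117.98603198461323
```

View pics/w2.png

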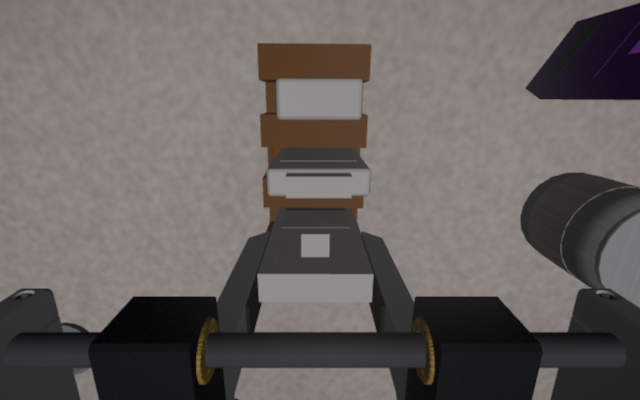

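{"api": "drive_tool", "payload": {"rows": [{"offset":[0,0,-4],"spin":0,"jaw":44},{"offset":[0,0,-8],"spin":0,"jaw":44},{"offset":[0,0,-15],"spin":0,"jaw":44},{"offset":[0,0,-20],"spin":0,"jaw":44},{"offset":[0,0,-20],"spin":0,"jaw":44},{"offset":[0,0,-20],"spin":0,"jaw":44},{"offset":[0,0,-20],"spin":0,"jaw":44},{"offset":[0,0,-20],"spin":0,"jaw":44},{"offset":[0,0,-13],"spin":0,"jaw":44},{"offset":[0,0,-10],"spin":0,"jaw":44},{"offset":[0,0,0],"spin":-3.3,"jaw":44},{"offset":[0,0,0],"spin":-3.3,"jaw":44},{"offset":[0,0,0],"spin":0,"jaw":44}], "force": 8}}

```text
clock: 6.7
eef_pos: [470.1, 237.2, 313.4]
eef_rot: [3.141, 0.001, -0.085]
wrist_force: [-0.8, -0.1, -1.1]
finger_gap: 50.0
```

{"api": "drive_tool", "payload": {"rows": [{"offset":[1,10,0],"spin":0,"jaw":44},{"offset":[2,20,0],"spin":0,"jaw":44},{"offset":[3.5,30.7,0],"spin":0,"jaw":44},{"offset":[3.5,30.7,0],"spin":0,"jaw":44},{"offset":[3.5,30.7,0],"spin":0,"jaw":44},{"offset":[3.5,30.7,0],"spin":0,"jaw":44},{"offset":[3.5,30.7,0],"spin":0,"jaw":44},{"offset":[3.5,30.7,0],"spin":0,"jaw":44},{"offset":[3.5,30.7,0],"spin":0,"jaw":44},{"offset":[3.5,30.7,0],"spin":0,"jaw":44},{"offset":[2,20,0],"spin":0,"jaw":44},{"offset":[1,10,0],"spin":0,"jaw":44},{"offset":[0,0,0],"spin":0,"jaw":44},{"offset":[0,0,0],"spin":0,"jaw":44},{"offset":[0,0,0],"spin":0,"jaw":44}]}}

```text
clock: 8.2
eef_pos: [477.9, -69.4, 313.7]
eef_rot: [-3.141, 0.0, -0.085]
wrist_force: [0.1, -0.3, -1.1]
finger_gap: 49.8
```

Run:
```python
from h import *
s=manip.read_state(); print(s['clock'],s['eef_pos'],s['eef_rot'],s['finger_gap'],s['wrist_force'])
for n in ('wrist','top','scene'):
    c=cam(n); cv2.imwrite(f'pics/{n}3.png',c['color']); w=cloud(c); np.savez(f'{n}3.npz',w=w,col=c['color'])
    for z in (258,264,268,272):
        m=(w[...,0]>440)&(w[...,0]<510)&(abs(w[...,1]+72)<23)&(abs(w[...,2]-z)<2); p=w[m]
        if len(p)>5: print(n,z,len(p),cv2.minAreaRect(p[:,:2].astype(np.float32)))
```

```text
8.2 [477.87383796 -69.3964337  313.65058213] [-3.14147532e+00  5.88115017e-05 -8.50566291e-02] 49.77817275300162 [ 0.11044655 -0.29805126 -1.13005893]
wrist 258 411 ((488.8074951171875, -72.27417755126953), (46.30358123779297, 3.253131628036499), 82.0107421875)
wrist 264 521 ((481.3204345703125, -71.04644012451172), (46.35417175292969, 18.870798110961914), 81.2018814086914)
wrist 268 3055 ((481.4891052246094, -71.14479064941406), (46.41456985473633, 18.70504379272461), 81.02532958984375)
wrist 272 83 ((476.62945556640625, -93.24246215820312), (1.2754851579666138, 16.44225311279297), 81.61093139648438)
scene 258 16 ((486.2483825683594, -70.9302749633789), (43.875083923339844, 2.3301596641540527), 84.26783752441406)
scene 264 61 ((480.3102722167969, -71.11528015136719), (44.166141510009766, 15.89270305633545), 88.89601135253906)
scene 268 32 ((480.9607849121094, -69.56603240966797), (40.2077522277832, 12.370272636413574), 86.48377990722656)
```

View pics/wrist3.png

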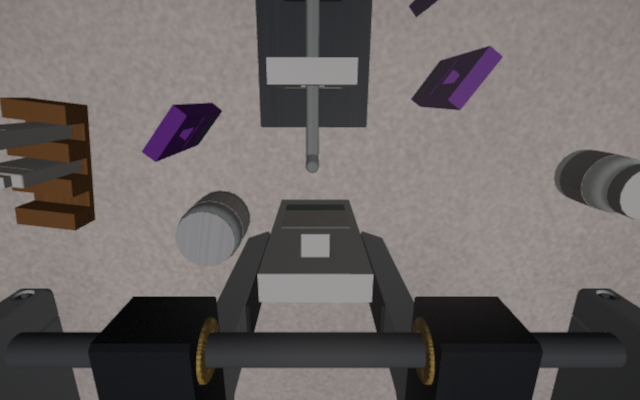

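The held pack is centred between the fingers at column 315. The rod tip is straight ahead at (312,163) and runs parallel. Next I measure the rod in the tool frame from this picture.

Run:
```python
from h import *
s=manip.read_state(); y=s['eef_rot'][2]; e=np.array(s['eef_pos'])
T=lambda w:np.stack([(w[...,0]-e[0])*np.cos(y)+(w[...,1]-e[1])*np.sin(y),(w[...,0]-e[0])*np.sin(y)-(w[...,1]-e[1])*np.cos(y),w[...,2]],-1)
for n in ('wrist','top','scene'):
    t=T(np.load(n+'3.npz')['w']).reshape(-1,3)
    b=lambda x0,x1,h,z0,z1:t[(t[:,0]>x0)&(t[:,0]<x1)&(abs(t[:,1])<h)&(t[:,2]>z0)&(t[:,2]<z1)]
    p=b(46,82,15,172,190); print(n,'rod',len(p),np.polyfit(p[:,0]-60,p[:,1],1) if len(p)>5 else '',(p[:,1].min()+p[:,1].max())/2,np.percentile(p[:,2],[10,50,90]))
    p=b(25,50,12,185,205); print(' tip',len(p),p.min(0),p.max(0),p.mean(0)) if len(p) else 0
    p=b(80,115,40,192,206); print(' first',len(p),cv2.minAreaRect(p[:,:2].astype(np.float32)),np.median(p[:,2]))
    p=b(-15,30,24.5,260,276); print(' held',len(p),cv2.minAreaRect(p[:,:2].astype(np.float32)),np.median(p[:,2])) if len(p)>4 else 0
c=cam('wrist'); Rt=np.array([[np.cos(y),np.sin(y),0],[np.sin(y),-np.cos(y),0],[0,0,-1]]); print(c['cx'],c['cy'],'cam in tool',Rt@(-c['R'].T@c['t']-e)); print((c['R']@Rt.T).round(3))
```

```text
wrist rod 709 [ 1.87702211e-03 -3.27702667e+00] -3.3327862183758508 [182.14997381 183.44476434 184.85838109]
 tip 186 [ 39.41762218  -7.40136396 185.02056509] [4.98311161e+01 1.71454541e-01 1.94987118e+02] [ 44.59466324  -3.44057304 191.10988017]
 first 2530 ((97.7475814819336, -3.0633316040039062), (13.900961875915527, 50.04645919799805), 0.12216108292341232) 199.94652368545889
 held 4168 ((2.9516677856445312, -0.2226886749267578), (19.37165069580078, 48.90675354003906), 2.426851272583008) 267.03712229888896Traceback (most recent call last):
  File "<stdin>", line 7, in <module>
    return umr_minimum(a, axis, None, out, keepdims, initial, where)
ValueError: zero-size array to reduction operation minimum which has no identity
```

Run:
```python
from h import *
d=np.load('wrist3.npz'); g=cv2.cvtColor(d['col'],cv2.COLOR_BGR2GRAY).astype(float); z=d['w'][...,2]
for r in (205,215,225,245,280,290): print(r,'pack',g[r,250:384:1].round().astype(int).tolist() if r in(215,290) else '')
def edges(r,a,b):
    k=np.abs(np.diff(cv2.GaussianBlur(g[r-1:r+2].mean(0)[None],(5,1),1)[0]))[a:b]; return a+.5+(np.arange(len(k))*k**2).sum()/(k**2).sum()
for r,L,R in ((205,(274,290),(342,358)),(215,(270,286),(345,361)),(245,(296,306),(324,334)),(288,(250,266),(366,382)),(140,(300,311),(313,324)),(110,(300,311),(313,324)),(72,(260,272),(352,364))):
    l,q=edges(r,*L),edges(r,*R); print(r,round(l,2),round(q,2),'mid',round((l+q)/2,2),'w',round(q-l,2))
print(g[140,298:328].astype(int).tolist(),g[110,298:328].astype(int).tolist())
```

```text
205 pack 
215 pack [124, 140, 139, 140, 139, 140, 142, 142, 142, 141, 140, 137, 137, 138, 139, 140, 140, 139, 138, 137, 138, 138, 138, 138, 139, 139, 107, 65, 62, 61, 62, 60, 61, 60, 58, 59, 58, 57, 58, 58, 58, 59, 58, 59, 58, 60, 59, 59, 59, 59, 59, 59, 59, 59, 59, 59, 60, 58, 59, 59, 59, 59, 59, 59, 58, 58, 60, 59, 59, 60, 59, 59, 59, 60, 60, 60, 59, 59, 59, 60, 60, 59, 61, 61, 60, 59, 60, 60, 60, 59, 59, 60, 60, 61, 61, 60, 62, 63, 62, 63, 64, 63, 63, 74, 116, 137, 139, 142, 145, 146, 146, 145, 143, 143, 141, 140, 140, 139, 140, 141, 142, 144, 144, 143, 141, 140, 140, 141, 142, 142, 141, 140, 140, 140]
225 pack 
245 pack 
280 pack 
290 pack [44, 26, 24, 23, 26, 26, 26, 40, 120, 151, 149, 150, 150, 150, 150, 150, 150, 150, 150, 150, 151, 150, 150, 150, 150, 150, 151, 150, 151, 150, 151, 150, 151, 150, 150, 151, 150, 151, 151, 151, 151, 151, 150, 151, 151, 150, 151, 151, 151, 151, 151, 151, 151, 151, 151, 151, 151, 151, 151, 151, 151, 152, 151, 150, 151, 150, 151, 150, 151, 152, 151, 151, 151, 151, 151, 151, 150, 151, 150, 151, 151, 150, 151, 151, 151, 151, 151, 151, 152, 150, 150, 150, 151, 151, 150, 151, 150, 151, 151, 150, 151, 151, 151, 151, 151, 151, 151, 151, 150, 151, 151, 150, 151, 151, 150, 151, 150, 151, 150, 150, 150, 150, 108, 40, 30, 30, 29, 31, 31, 31, 44, 54, 55, 56]
205 279.88 349.91 mid 314.9 w 70.03
215 276.2 353.71 mid 314.95 w 77.51
245 300.57 329.18 mid 314.88 w 28.61
288 257.27 372.49 mid 314.88 w 115.22
140 305.4 318.73 mid 312.07 w 13.33
110 306.64 317.76 mid 312.2 w 11.12
72 265.97 357.25 mid 311.61 w 91.28
[140, 142, 142, 140, 139, 140, 140, 127, 94, 87, 101, 107, 107, 107, 105, 104, 103, 104, 105, 97, 102, 129, 142, 141, 142, 141, 141, 140, 142, 144] [53, 52, 51, 52, 52, 52, 53, 50, 66, 88, 101, 106, 107, 106, 104, 103, 103, 103, 104, 96, 71, 52, 52, 53, 51, 52, 53, 55, 53, 54]
```

{"api": "drive_tool", "payload": {"rows": [{"offset":[0,-1.7,5],"spin":0,"jaw":44},{"offset":[0,0,10],"spin":0,"jaw":44},{"offset":[0,0,15],"spin":0,"jaw":44},{"offset":[0,0,12],"spin":0,"jaw":44},{"offset":[0,0,7],"spin":0,"jaw":44},{"offset":[0,0,3],"spin":0,"jaw":44},{"offset":[0,0,0],"spin":0,"jaw":44},{"offset":[0,0,0],"spin":0,"jaw":44},{"offset":[0,0,0],"spin":0,"jaw":44}]}}

```text
clock: 9.25
eef_pos: [478.2, -68.5, 262.1]
eef_rot: [3.141, -0.001, -0.086]
wrist_force: [0.2, -0.4, -0.8]
finger_gap: 49.6
```

Run:
```python
from h import *
s=manip.read_state(); print(s['clock'],s['eef_pos'],s['eef_rot'],s['finger_gap'],s['wrist_force'])
c=cam('wrist'); cv2.imwrite('pics/w4.png',c['color']); cv2.imwrite('pics/s4.png',cv2.resize(cam('scene')['color'][150:310,250:400],None,fx=3.7,fy=3.7,interpolation=2))
```

```text
9.25 [478.16605343 -68.52255029 262.10111455] [ 3.14147643e+00 -8.17341255e-04 -8.57519712e-02] 49.562676009782564 [ 0.21778827 -0.3521055  -0.76130767]
```

View pics/w4.png

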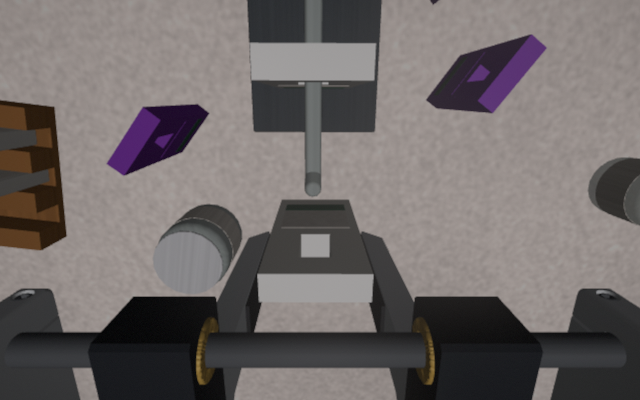

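The rod, at column 313, is about 1 mm to one side of the slot centre at column 315. I correct that and insert the pack over the hook tip.

{"api": "drive_tool", "payload": {"rows": [{"offset":[2,-1,0],"spin":0,"jaw":44},{"offset":[4,0,0],"spin":0,"jaw":44},{"offset":[5,0,0],"spin":0,"jaw":44},{"offset":[5,0,0],"spin":0,"jaw":44},{"offset":[5,0,0],"spin":0,"jaw":44},{"offset":[5,0,0],"spin":0,"jaw":44},{"offset":[4,0,0],"spin":0,"jaw":44},{"offset":[2,0,0],"spin":0,"jaw":44},{"offset":[0,0,0],"spin":0,"jaw":44},{"offset":[0,0,0],"spin":0,"jaw":44}]}}

```text
clock: 10.35
eef_pos: [509.9, -70.2, 261.6]
eef_rot: [-3.142, 0.0, -0.086]
wrist_force: [-0.4, -0.1, -0.8]
finger_gap: 50.5
```

Run:
```python
from h import *
s=manip.read_state(); print(s['clock'],s['eef_pos'],s['eef_rot'],s['wrist_force'])
c=cam('wrist'); a=c['color'][60:320,200:440]; b=cam('scene')['color'][170:290,270:370]
cv2.imwrite('pics/c5.png',np.hstack([cv2.resize(a,(406,440),interpolation=2),cv2.resize(b,(367,440),interpolation=2)]))
```

```text
10.35 [509.91655452 -70.21472513 261.60673057] [-3.14158244e+00  1.65831243e-04 -8.57211989e-02] [-0.41364668 -0.07018716 -0.84785881]
```

View pics/c5.png

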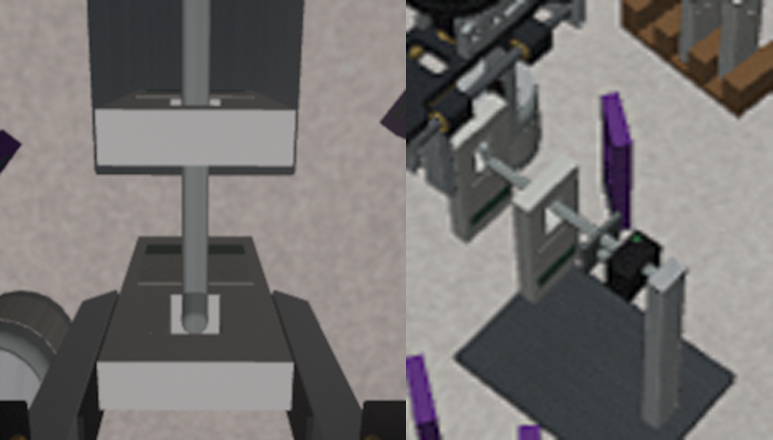

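The hook tip at crop (195,320) is centred in the slot and nothing touches. I go on.

{"api": "drive_tool", "payload": {"rows": [{"offset":[2,0,0],"spin":0,"jaw":44},{"offset":[4,0,0],"spin":0,"jaw":44},{"offset":[5,0,0],"spin":0,"jaw":44},{"offset":[5,0,0],"spin":0,"jaw":44},{"offset":[5,0,0],"spin":0,"jaw":44},{"offset":[5,0,0],"spin":0,"jaw":44},{"offset":[4,0,0],"spin":0,"jaw":44},{"offset":[1,0,0],"spin":0,"jaw":44},{"offset":[0,0,0],"spin":0,"jaw":44},{"offset":[0,0,0],"spin":0,"jaw":44}]}}

```text
clock: 11.45
eef_pos: [540.8, -72.9, 261.6]
eef_rot: [-3.142, 0.0, -0.086]
wrist_force: [-0.1, -0.7, -1.2]
finger_gap: 50.0
```

Run:
```python
from h import *
s=manip.read_state(); print(s['clock'],s['eef_pos'],s['eef_rot'],s['wrist_force'])
c=cam('wrist'); a=c['color'][60:320,200:440]; b=cam('scene')['color'][170:290,270:370]
cv2.imwrite('pics/c6.png',np.hstack([cv2.resize(a,(406,440),interpolation=2),cv2.resize(b,(367,440),interpolation=2)]))
```

```text
11.45 [540.79020358 -72.85159231 261.61892267] [-3.14158513e+00  1.01115067e-04 -8.57187576e-02] [-0.14566384 -0.71969411 -1.2058086 ]
```

View pics/c6.png

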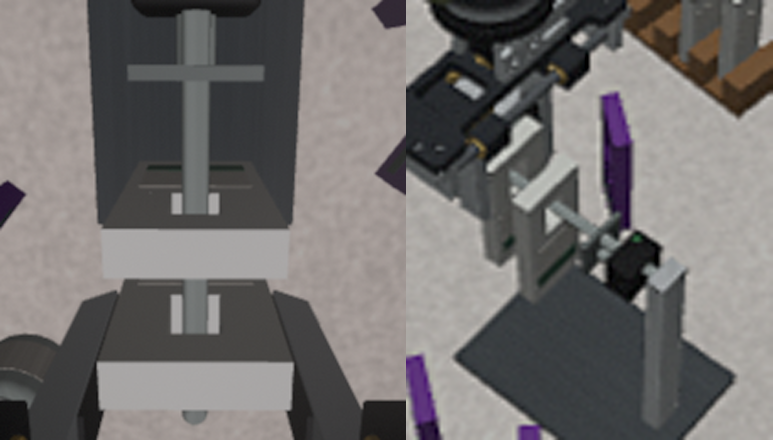

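The hook tip now shows behind the held pack, which is in front of the first with a gap. I lower it to just above seating, then feel for contact.

{"api": "drive_tool", "payload": {"rows": [{"offset":[0,0,2],"spin":0,"jaw":44},{"offset":[0,0,4],"spin":0,"jaw":44},{"offset":[0,0,4],"spin":0,"jaw":44},{"offset":[0,0,3],"spin":0,"jaw":44},{"offset":[0,0,1],"spin":0,"jaw":44},{"offset":[0,0,0],"spin":0,"jaw":44},{"offset":[0,0,0],"spin":0,"jaw":44}]}}

```text
clock: 12.25
eef_pos: [540.9, -72.9, 247.8]
eef_rot: [3.142, -0.0, -0.086]
wrist_force: [0.8, 0.9, -0.5]
finger_gap: 49.8
```

{"api": "drive_tool", "payload": {"rows": [{"offset":[0,0,0.4],"spin":0,"jaw":44},{"offset":[0,0,0],"spin":0,"jaw":44}]}}

```text
clock: 12.45
eef_pos: [540.9, -72.9, 247.3]
eef_rot: [3.142, -0.0, -0.086]
wrist_force: [0.2, -0.2, -2.1]
finger_gap: 49.9
```

{"api": "drive_tool", "payload": {"rows": [{"offset":[0,0,0.4],"spin":0,"jaw":44},{"offset":[0,0,0],"spin":0,"jaw":44}]}}

```text
clock: 12.65
eef_pos: [540.9, -72.9, 246.8]
eef_rot: [3.142, 0.0, -0.086]
wrist_force: [0.7, 0.5, -0.9]
finger_gap: 49.9
```

{"api": "drive_tool", "payload": {"rows": [{"offset":[0,0,0.3],"spin":0,"jaw":44},{"offset":[0,0,0],"spin":0,"jaw":44}]}}

```text
clock: 12.85
eef_pos: [540.9, -72.9, 246.5]
eef_rot: [-3.142, -0.0, -0.086]
wrist_force: [-0.2, 0.3, -1.8]
finger_gap: 50.2
```

{"api": "drive_tool", "payload": {"rows": [{"offset":[0,0,0.3],"spin":0,"jaw":44},{"offset":[0,0,0],"spin":0,"jaw":44}]}}

```text
clock: 13.05
eef_pos: [540.9, -72.9, 246.4]
eef_rot: [3.142, -0.0, -0.086]
wrist_force: [-0.3, 0.3, 1.9]
finger_gap: 50.1
```

{"api": "drive_tool", "payload": {"rows": [{"offset":[0,0,0.3],"spin":0,"jaw":44},{"offset":[0,0,0],"spin":0,"jaw":44}]}}

```text
clock: 13.25
eef_pos: [540.9, -72.9, 246.3]
eef_rot: [3.142, -0.0, -0.086]
wrist_force: [-2.7, 0.3, 4.6]
finger_gap: 50.1
```

{"api": "drive_tool", "payload": {"rows": [{"offset":[0,0,-0.6],"spin":0,"jaw":44},{"offset":[0,0,0],"spin":0,"jaw":44},{"offset":[1,0,0],"spin":0,"jaw":44},{"offset":[1.5,0,0],"spin":0,"jaw":44},{"offset":[1.5,0,0],"spin":0,"jaw":44},{"offset":[1.5,0,0],"spin":0,"jaw":44},{"offset":[1.5,0,0],"spin":0,"jaw":44},{"offset":[1,0,0],"spin":0,"jaw":44},{"offset":[1,0,0],"spin":0,"jaw":44},{"offset":[1,0,0],"spin":0,"jaw":44},{"offset":[1,0,0],"spin":0,"jaw":44},{"offset":[0,0,0],"spin":0,"jaw":44}]}}

```text
clock: 14.45
eef_pos: [552.0, -73.8, 246.5]
eef_rot: [-3.142, -0.0, -0.086]
wrist_force: [0.7, -0.5, -0.7]
finger_gap: 50.1
```

{"api": "drive_tool", "payload": {"rows": [{"offset":[1,0,0],"spin":0,"jaw":44},{"offset":[1,0,0],"spin":0,"jaw":44},{"offset":[1,0,0],"spin":0,"jaw":44},{"offset":[1,0,0],"spin":0,"jaw":44},{"offset":[1,0,0],"spin":0,"jaw":44},{"offset":[1,0,0],"spin":0,"jaw":44},{"offset":[1,0,0],"spin":0,"jaw":44},{"offset":[1,0,0],"spin":0,"jaw":44},{"offset":[1,0,0],"spin":0,"jaw":44},{"offset":[1,0,0],"spin":0,"jaw":44},{"offset":[0,0,0],"spin":0,"jaw":44}]}}

```text
clock: 15.55
eef_pos: [561.9, -74.7, 246.5]
eef_rot: [3.142, -0.0, -0.086]
wrist_force: [0.0, 0.6, -0.3]
finger_gap: 50.0
```

Run:
```python
from h import *
s=manip.read_state(); print(s['clock'],s['eef_pos'],s['wrist_force'])
c=cam('wrist'); a=c['color'][60:320,200:440]; b=cam('scene')['color'][170:290,270:370]
cv2.imwrite('pics/c7.png',np.hstack([cv2.resize(a,(406,440),interpolation=2),cv2.resize(b,(367,440),interpolation=2)]))
```

```text
15.55 [561.91766386 -74.70780922 246.53615232] [ 0.02901992  0.59412982 -0.30417445]
```

View pics/c7.png

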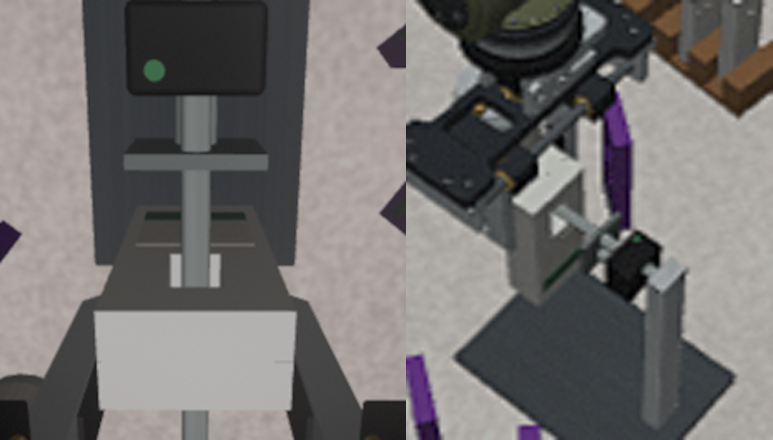

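The packs now touch and are aligned. The plunger plate at crop row 160 is still about 30 mm ahead, so I keep sliding.

{"api": "drive_tool", "payload": {"rows": [{"offset":[1,0,0],"spin":0,"jaw":44},{"offset":[1.2,0,0],"spin":0,"jaw":44},{"offset":[1.2,0,0],"spin":0,"jaw":44},{"offset":[1.2,0,0],"spin":0,"jaw":44},{"offset":[1.2,0,0],"spin":0,"jaw":44},{"offset":[1.2,0,0],"spin":0,"jaw":44},{"offset":[1.2,0,0],"spin":0,"jaw":44},{"offset":[1.2,0,0],"spin":0,"jaw":44},{"offset":[1.2,0,0],"spin":0,"jaw":44},{"offset":[1.2,0,0],"spin":0,"jaw":44},{"offset":[1.2,0,0],"spin":0,"jaw":44},{"offset":[1.2,0,0],"spin":0,"jaw":44},{"offset":[1.2,0,0],"spin":0,"jaw":44},{"offset":[1.2,0,0],"spin":0,"jaw":44},{"offset":[1.2,0,0],"spin":0,"jaw":44},{"offset":[1.2,0,0],"spin":0,"jaw":44},{"offset":[1,0,0],"spin":0,"jaw":44},{"offset":[1,0,0],"spin":0,"jaw":44},{"offset":[1,0,0],"spin":0,"jaw":44},{"offset":[0,0,0],"spin":0,"jaw":44}]}}

```text
clock: 17.65
eef_pos: [583.9, -76.6, 246.5]
eef_rot: [-3.142, -0.0, -0.086]
wrist_force: [0.5, 0.2, -0.7]
finger_gap: 50.0
```

{"api": "drive_tool", "payload": {"rows": [{"offset":[0.8,0,0],"spin":0,"jaw":44},{"offset":[0.8,0,0],"spin":0,"jaw":44},{"offset":[0.8,0,0],"spin":0,"jaw":44},{"offset":[0.8,0,0],"spin":0,"jaw":44},{"offset":[0.8,0,0],"spin":0,"jaw":44}]}}

```text
clock: 18.15
eef_pos: [587.8, -76.9, 246.5]
eef_rot: [-3.142, 0.0, -0.086]
wrist_force: [-0.1, -0.1, -1.1]
finger_gap: 50.3
```

{"api": "drive_tool", "payload": {"rows": [{"offset":[0.8,0,0],"spin":0,"jaw":44},{"offset":[0.8,0,0],"spin":0,"jaw":44},{"offset":[0.8,0,0],"spin":0,"jaw":44},{"offset":[0.8,0,0],"spin":0,"jaw":44},{"offset":[0.8,0,0],"spin":0,"jaw":44}]}}

```text
clock: 18.65
eef_pos: [591.8, -77.3, 246.6]
eef_rot: [-3.142, -0.0, -0.086]
wrist_force: [-0.6, 0.4, -0.4]
finger_gap: 50.4
```

{"api": "drive_tool", "payload": {"rows": [{"offset":[0.6,0,0],"spin":0,"jaw":44},{"offset":[0.6,0,0],"spin":0,"jaw":44},{"offset":[0.6,0,0],"spin":0,"jaw":44},{"offset":[0.6,0,0],"spin":0,"jaw":44}]}}

```text
clock: 19.05
eef_pos: [594.1, -77.5, 246.5]
eef_rot: [3.142, 0.0, -0.086]
wrist_force: [-0.7, -0.4, -1.0]
finger_gap: 50.2
```

{"api": "drive_tool", "payload": {"rows": [{"offset":[0.6,0,0],"spin":0,"jaw":44},{"offset":[0.6,0,0],"spin":0,"jaw":44},{"offset":[0.6,0,0],"spin":0,"jaw":44},{"offset":[0.6,0,0],"spin":0,"jaw":44}]}}

```text
clock: 19.45
eef_pos: [596.4, -77.6, 246.5]
eef_rot: [-3.142, 0.0, -0.086]
wrist_force: [-4.8, -0.4, 1.1]
finger_gap: 49.9
```

{"api": "drive_tool", "payload": {"rows": [{"offset":[0.6,0,0],"spin":0,"jaw":44},{"offset":[0.6,0,0],"spin":0,"jaw":44},{"offset":[0.6,0,0],"spin":0,"jaw":44},{"offset":[0.6,0,0],"spin":0,"jaw":44}]}}

```text
clock: 19.85
eef_pos: [598.9, -77.9, 246.5]
eef_rot: [-3.142, 0.0, -0.086]
wrist_force: [-4.2, 0.4, 1.1]
finger_gap: 50.2
```

Plunger contact came at a TCP x of about 595, with a drag of about 4 N. I expect the hard stop near 608 to 610.

{"api": "drive_tool", "payload": {"rows": [{"offset":[0.6,0,0],"spin":0,"jaw":44},{"offset":[0.6,0,0],"spin":0,"jaw":44},{"offset":[0.6,0,0],"spin":0,"jaw":44},{"offset":[0.6,0,0],"spin":0,"jaw":44}]}}

```text
clock: 20.25
eef_pos: [601.3, -78.1, 246.6]
eef_rot: [3.142, -0.0, -0.086]
wrist_force: [-3.9, -0.2, 0.5]
finger_gap: 50.0
```

{"api": "drive_tool", "payload": {"rows": [{"offset":[0.6,0,0],"spin":0,"jaw":44},{"offset":[0.6,0,0],"spin":0,"jaw":44},{"offset":[0.6,0,0],"spin":0,"jaw":44},{"offset":[0.6,0,0],"spin":0,"jaw":44},{"offset":[0.6,0,0],"spin":0,"jaw":44}]}}

```text
clock: 20.75
eef_pos: [604.3, -78.3, 246.5]
eef_rot: [3.142, -0.0, -0.086]
wrist_force: [-4.0, 0.4, 1.6]
finger_gap: 50.0
```

{"api": "drive_tool", "payload": {"rows": [{"offset":[0.4,0,0],"spin":0,"jaw":44},{"offset":[0.4,0,0],"spin":0,"jaw":44},{"offset":[0.4,0,0],"spin":0,"jaw":44},{"offset":[0,0,0],"spin":0,"jaw":44}]}}

```text
clock: 21.15
eef_pos: [605.5, -78.5, 246.6]
eef_rot: [3.142, -0.0, -0.086]
wrist_force: [-4.1, -1.1, 0.7]
finger_gap: 49.7
```

{"api": "drive_tool", "payload": {"rows": [{"offset":[0.4,0,0],"spin":0,"jaw":44},{"offset":[0.4,0,0],"spin":0,"jaw":44},{"offset":[0,0,0],"spin":0,"jaw":44}]}}

```text
clock: 21.45
eef_pos: [606.3, -78.5, 246.6]
eef_rot: [3.142, -0.0, -0.086]
wrist_force: [-3.2, -0.2, 0.2]
finger_gap: 49.5
```

{"api": "drive_tool", "payload": {"rows": [{"offset":[0.4,0,0],"spin":0,"jaw":44},{"offset":[0.4,0,0],"spin":0,"jaw":44},{"offset":[0,0,0],"spin":0,"jaw":44}]}}

```text
clock: 21.75
eef_pos: [607.1, -78.6, 246.5]
eef_rot: [3.142, -0.0, -0.086]
wrist_force: [-4.5, -0.5, -0.0]
finger_gap: 50.0
```

{"api": "drive_tool", "payload": {"rows": [{"offset":[0.3,0,0],"spin":0,"jaw":44},{"offset":[0.3,0,0],"spin":0,"jaw":44},{"offset":[0,0,0],"spin":0,"jaw":44}]}}

```text
clock: 22.05
eef_pos: [607.7, -78.6, 246.6]
eef_rot: [3.142, -0.0, -0.086]
wrist_force: [-3.3, -1.2, -0.7]
finger_gap: 50.1
```

{"api": "drive_tool", "payload": {"rows": [{"offset":[0.3,0,0],"spin":0,"jaw":44},{"offset":[0,0,0],"spin":0,"jaw":44}]}}

```text
clock: 22.25
eef_pos: [608.0, -78.7, 246.6]
eef_rot: [3.142, -0.0, -0.086]
wrist_force: [-3.5, -0.3, -0.6]
finger_gap: 50.1
```

{"api": "drive_tool", "payload": {"rows": [{"offset":[0.3,0,0],"spin":0,"jaw":44},{"offset":[0,0,0],"spin":0,"jaw":44}]}}

```text
clock: 22.45
eef_pos: [608.3, -78.7, 246.5]
eef_rot: [3.142, -0.0, -0.086]
wrist_force: [-4.4, 0.1, -0.2]
finger_gap: 50.0
```

{"api": "drive_tool", "payload": {"rows": [{"offset":[0.3,0,0],"spin":0,"jaw":44},{"offset":[0,0,0],"spin":0,"jaw":44}]}}

```text
clock: 22.65
eef_pos: [608.6, -78.7, 246.6]
eef_rot: [3.142, -0.0, -0.086]
wrist_force: [-3.0, -0.7, 0.3]
finger_gap: 50.1
```

{"api": "drive_tool", "payload": {"rows": [{"offset":[0.3,0,0],"spin":0,"jaw":44},{"offset":[0,0,0],"spin":0,"jaw":44}]}}

```text
clock: 22.85
eef_pos: [608.9, -78.7, 246.5]
eef_rot: [-3.142, 0.0, -0.086]
wrist_force: [-4.1, -0.9, -0.0]
finger_gap: 49.8
```

{"api": "drive_tool", "payload": {"rows": [{"offset":[0.3,0,0],"spin":0,"jaw":44},{"offset":[0,0,0],"spin":0,"jaw":44}]}}

```text
clock: 23.05
eef_pos: [609.1, -78.8, 246.6]
eef_rot: [3.142, 0.0, -0.086]
wrist_force: [-5.9, -0.7, 1.1]
finger_gap: 49.8
```

{"api": "drive_tool", "payload": {"rows": [{"offset":[0.2,0,0],"spin":0,"jaw":44},{"offset":[0,0,0],"spin":0,"jaw":44}]}}

```text
clock: 23.25
eef_pos: [609.1, -78.8, 246.5]
eef_rot: [3.142, 0.001, -0.086]
wrist_force: [-7.5, 0.6, 1.2]
finger_gap: 50.1
```

{"api": "drive_tool", "payload": {"rows": [{"offset":[0.15,0,0],"spin":0,"jaw":44},{"offset":[0,0,0],"spin":0,"jaw":44}]}}

```text
clock: 23.45
eef_pos: [609.2, -78.8, 246.6]
eef_rot: [-3.142, 0.001, -0.086]
wrist_force: [-8.4, -0.1, 2.4]
finger_gap: 49.9
```

The hard stop is confirmed: 14 mm of travel from contact, then the force rises while the position stays put. I relax the pressure and release slowly.

{"api": "drive_tool", "payload": {"rows": [{"offset":[-0.2,0,0],"spin":0,"jaw":44},{"offset":[-0.2,0,0.1],"spin":0,"jaw":44},{"offset":[0,0,0],"spin":0,"jaw":44},{"offset":[0,0,0],"spin":0,"jaw":44}], "force": 8}}

```text
clock: 23.85
eef_pos: [609.1, -78.7, 246.6]
eef_rot: [-3.142, 0.0, -0.086]
wrist_force: [-4.3, -0.5, 1.9]
finger_gap: 50.0
```

{"api": "drive_tool", "payload": {"rows": [{"offset":[0,0,0],"spin":0,"jaw":44},{"offset":[0,0,0],"spin":0,"jaw":44},{"offset":[0,0,0],"spin":0,"jaw":51},{"offset":[0,0,0],"spin":0,"jaw":52},{"offset":[0,0,0],"spin":0,"jaw":54},{"offset":[0,0,0],"spin":0,"jaw":58},{"offset":[0,0,0],"spin":0,"jaw":64},{"offset":[0,0,0],"spin":0,"jaw":70},{"offset":[0,0,0],"spin":0,"jaw":74},{"offset":[0,0,0],"spin":0,"jaw":74},{"offset":[0,0,0],"spin":0,"jaw":74}], "force": 3}}

```text
clock: 24.95
eef_pos: [609.1, -78.8, 246.4]
eef_rot: [-3.142, 0.0, -0.086]
wrist_force: [0.4, -0.5, -0.1]
finger_gap: 73.9
```

Run:
```python
from h import *
s=manip.read_state(); print(s['clock'],s['eef_pos'],s['finger_gap'],s['wrist_force'])
c=cam('wrist'); a=c['color'][60:320,200:440]; b=cam('scene')['color'][170:290,270:370]
cv2.imwrite('pics/c8.png',np.hstack([cv2.resize(a,(406,440),interpolation=2),cv2.resize(b,(367,440),interpolation=2)]))
```

```text
24.95 [609.07530763 -78.75130347 246.4428339 ] 73.85736322136557 [ 0.37977225 -0.50641355 -0.06457423]
```

View pics/c8.png

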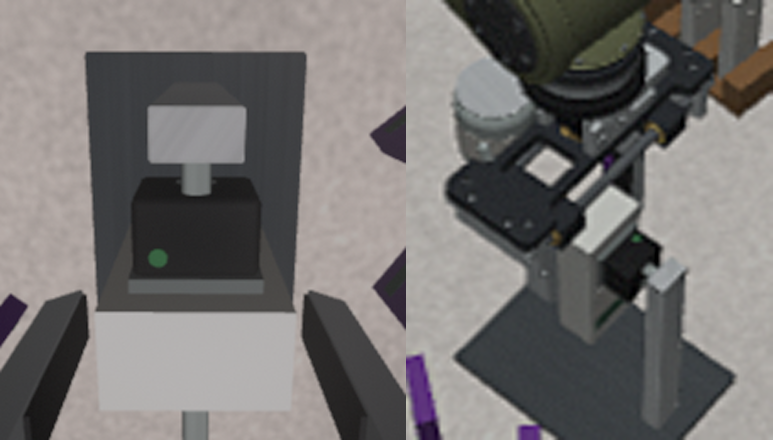

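The packs hang flush and straight, and the plunger plate is right up against the black sensor. I withdraw straight up.

{"api": "drive_tool", "payload": {"rows": [{"offset":[0,0,-3],"spin":0,"jaw":76},{"offset":[0,0,-8],"spin":0,"jaw":76},{"offset":[0,0,-15],"spin":0,"jaw":76},{"offset":[0,0,-20],"spin":0,"jaw":76},{"offset":[0,0,-20],"spin":0,"jaw":76},{"offset":[0,0,-20],"spin":0,"jaw":76},{"offset":[0,0,-15],"spin":0,"jaw":76},{"offset":[-30,0,-5],"spin":0,"jaw":76},{"offset":[-40,0,0],"spin":0,"jaw":76},{"offset":[-40,0,0],"spin":0,"jaw":76},{"offset":[-20,0,0],"spin":0,"jaw":76},{"offset":[0,0,0],"spin":0,"jaw":76},{"offset":[0,0,0],"spin":0,"jaw":76},{"offset":[0,0,0],"spin":0,"jaw":76}]}}

```text
clock: 26.45
eef_pos: [480.2, -67.7, 352.9]
eef_rot: [3.142, -0.001, -0.086]
wrist_force: [0.8, 0.5, -0.1]
finger_gap: 76.2
```

Run:
```python
from h import *
s=manip.read_state(); print(s['clock'],s['eef_pos'],s['wrist_force'])
for n in ('wrist','scene'):
    c=cam(n); w=cloud(c); m=(w[...,0]>575)&(w[...,0]<650)&(w[...,1]>-120)&(w[...,1]<-40)&(w[...,2]>194)&(w[...,2]<208); p=w[m]
    if len(p)>5: print(n,cv2.minAreaRect(p[:,:2].astype(np.float32)),np.median(p[:,2]))
    if n=='wrist': a=c['color']
    else: b=c['color']
cv2.imwrite('pics/c9.png',np.hstack([cv2.resize(a[:260,180:460],(420,390),interpolation=2),cv2.resize(b[190:300,270:370],(355,390),interpolation=2)]))
```

```text
26.45 [480.23761204 -67.70448359 352.89553212] [ 0.80765293  0.51220767 -0.14967562]
wrist ((613.8779907226562, -77.96678924560547), (50.12699508666992, 16.529571533203125), 85.08223724365234) 199.89922635415064
scene ((617.1431884765625, -83.25386047363281), (50.01152420043945, 30.18619155883789), 83.50703430175781) 198.34120037503635
```

View pics/c9.png

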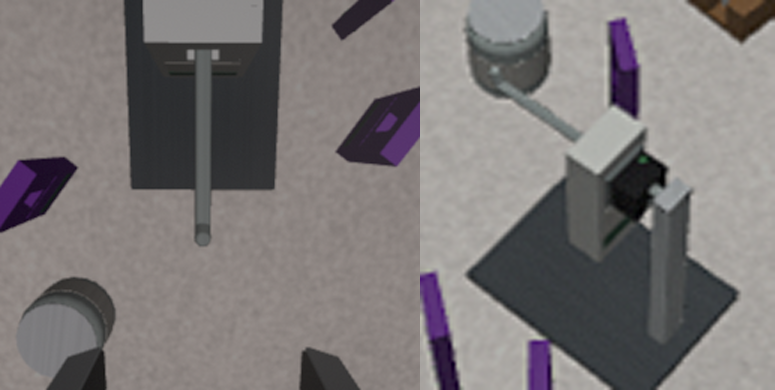

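Both packs hang straight as one block, with tops measuring about 50 x 30 mm (scene camera), at a height of 198–200 mm. The plunger is in and the gripper is clear.

```bash
python3 -c "
from h import *
print(manip.sign_off())"
```

```text
the job is handed in; nothing more can be done
None
```

The slotted pack is out of the rack and hanging on the hook in front of the first one. Both packs are slid back against the stock plunger, which is pushed all the way in. I handed the job in after about 26 s on the robot's clock.

- **Plunger:** I felt contact at a tool x of about 595 mm, with a steady drag of about 4 N. The hard stop came at about 609 mm, 14 mm later, which matches the plunger's full travel.
- **Force:** The highest push I read was about 8.4 N, below the 14 N at which the packs crack. I eased it to about 4 N before letting go. The first pack was pushed only by the second, with the fingers set back from its leading face.
- **Last pictures:** After I withdrew, the two packs hang flush and square to the hook. Their tops together measure 50 x 30 mm in the scene view, about 198–200 mm above the counter, as they should. I saw nothing else on the counter disturbed, but those last pictures covered only the area around the stand.
- **Disagreement between cameras:** The wrist camera put things about 5 mm to one side of where the scene and top cameras put them. I lined up the insertion using the held pack and the rod in the same wrist picture instead, and the hook tip came out centred in the slot. In the last check, the wrist picture was cut off at its edge and showed only part of the packs' depth, so the 30 mm figure rests on the scene camera alone.

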